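Put the paint tube away in the studio drawer

TASK

Pull the drawer of the little wooden cabinet out until you feel it bear on its sprung stop, without forcing it hard against that stop. Then lay the paint tube down in the open drawer and leave the drawer out at its stop. Leave the roll of tape, the glass and the white dish where they are.

Things in the scene. Friction and masses are not known exactly. Their poses are not given: they have to be found in the camera images.
- overhang (a point): middle of the lower front edge of the upper tier of the two-tier wooden cabinet (250 mm wide, 220 mm deep, 265 mm high on short legs, fixed, turned by up to 12 degrees); x points in, z up. The upper tier, an open cubby, starts here 145 mm above the table, 22 mm proud of the shut drawer's face: an upright gripper cannot reach the handle there; lean it back about 40 degrees, fingers down and forward
- drawer (a joint): how far the cabinet's only drawer is pulled out (m): 0 shut, growing as it comes out; it may start up to 12 mm ajar. It runs straight along the cabinet's -x, towards the robot, with about 3 N of dry drag, and stays where it is left. It meets its sprung stop somewhere between 0.140 and 0.170 m, set anew each time and not to be seen: it must be felt
- stop_buffer (a joint): how far the drawer presses in the sprung, damped stop hidden in the cabinet (m): 0 is untouched. Spring 500 N/m on top of the drawer's 3 N drag. From 4 mm pressed the drawer is at its stop; 25 mm or more (a pull of about 15 N) is forcing it. Let go, the spring pushes the drawer back until about 6 mm of press is left, where it stays
- drawer_handle (a point): centre of the drawer's wooden handle block, 102 mm above the table: 24 mm along x, 24 mm wide along y, 26 mm high, on a 14 mm thick round neck, its centre 36 mm in front of the drawer's face. Axes are the drawer's: x points into the cabinet, y to the left along the front, z up. It moves with the drawer
- drawer_in (a point): point on the drawer's inner floor, 85 mm above the table, mid width, 103 mm behind the handle's centre. Same axes as the handle. The inside is 188 mm wide (y) and runs from -55 mm (front wall) to +125 mm along x from here; the side walls end 38 mm and the front wall 48 mm above this floor. At the stop it is open above from -55 to at least +50 mm; the upper tier covers the rest
- paint_tube: the only paint tube, a soft metal tube with screw cap, lying on the table to the robot's right: 103 mm long along its y, 36 mm wide along x, 26 mm high; 22 g. Origin at the centre of its underside, z up
- tape_roll: roll of masking tape lying flat on the table to the robot's left, 100 mm across, 24 mm high; a bystander. Origin at the centre of its underside
- rinse_glass: clear glass standing on the table, 81 mm across, 86 mm high; a bystander. Origin at the centre of its underside
- white_dish: shallow white porcelain mixing dish, 113 mm across, 28 mm high, on the table in front of the cabinet's right side; a bystander. Origin at the centre of its underside
Mind the look-alikes: they are no part of the job. Leave any orange or yellow look-alike of the paint_tube alone.

How it is judged:
By the outcome, as a careful person would: the job done as asked, in the order asked, and still so for the second after the job is handed in, with the robot touching nothing.
It also fails if it takes over 67 s, if anything falls off the work surface, if the arm or the gripper's body presses on something with over 40 N, if the wrist force passes 120 N, or if a joint passes its speed limit or range.

ROBOT

A 7-joint arm with a two-finger parallel gripper is mounted at the origin on a cart in front of the work surface, level with it; the furniture and walls round the work are solid. World frame = base frame: x ahead of the robot, y to its left, z up, the work surface at z = 0. Lengths are in m, angles in rad, forces in N, time in s.
With the tool pointing down it reaches from about 0.4 to 0.875 m from the base axis. Payload 19.3 kg.
Tool frame: the origin (TCP) lies at the very end of the fingers, on their centre line; the grasp point (between the pads) lies 19 mm behind it; z points along the fingers, y is the direction in which the jaws open and shut (so a half turn about z gives the same grasp; the last joint's range is limited). The gripper opens to 85 mm and grips with 20 to 120 N. Pads are 22 mm wide; open, the fingers measure 114 mm over their backs; the gripper's body (76 mm by 85 mm) begins 54 mm behind the grasp point. The pads swing forward as they close: fully open they stand 13 mm farther back than shut.
Start: joints at [1.146, 0.521, -0.036, 1.599, 0.021, 1.021, -0.113], TCP at [0.217, -0.586, 0.231] pointing down, gripper open.
Joint ranges: [-2.91, 2.91], [-0.3, 2.13], [-1.5, 1.42], [0.17, 2.43], [-1.26, 4.41], [0.16, 1.93], [-2.52, 2.52]. Speed limits (rad/s): [1.89, 1.89, 2.39, 2.39, 3.01, 3.01, 3.01].

INTERFACE

Orientations are given as [roll, pitch, yaw] about the fixed x, y, z axes, in that order (R = Rz(yaw) Ry(pitch) Rx(roll)).
In Python, from workcell import bot gives the robot as it stands. The module is installed in compiled form; this text tells all that it offers.
- The arm moves only by the shell command python3 -m inch 'ROWS' [FORCE]. ROWS is JSON, a list of rows, each an object of numbers: "dx", "dy", "dz": the shift along the tool's x, y, z in mm; "rx", "ry", "rz": the turn, a rotation vector about the tool's x, y, z in rad; "hand": the closure, from -1 (fully open) to 1 (shut), so that 0 is half open. In form: [{"dx": .., "dy": .., "dz": .., "rx": .., "ry": .., "rz": .., "hand": ..}, ...]. A call has 1 to 10 rows; each row shifts and turns the commanded pose from where the row before left it, along the tool's axes as they then stand; what a row does not reach is not made up. A row lasts 1/10 s, in which the tool goes at most 50 mm and 8.59 degrees, less where a joint would pass 70% of its speed; a pose out of reach is approached as far as the arm can. A call with a gripper value outside its range is refused whole. The fingers move at their own pace and stop on an object; FORCE is the grip in N (left out, the last holds). Time passes only in rows, so rows that do not move let the fingers close. It gives the time, the measured TCP pose, the force and the opening at its end, in the units of the state.
- bot.observe(): the state, without advancing time (a new reading comes with each control period).
- bot.grab_frame(name): name is "side" or "top" or "wrist"; returns (picture, depth): 400x640x3 uint8, red, green, blue; 400x640 float32, m along the optical axis (not along the pixel's ray), 0 where there is no reading.
- bot.get_calibration(name): a dict with "vertical_fov" (degrees; the focal length in pixels is half the picture's height over the tangent of half this angle, whatever the lens; pixels are square), "cx", "cy" (the principal point, pixels), "origin" and "orientation" of the camera in the world. Camera axes: x right, y down, z forward; pixel columns grow to the right and rows downward; lengths in m; the calibration is good to about 2 mm. The wrist camera is an equidistant fisheye: a pixel r from the principal point sees the ray r / f radians off the axis. A picture is of the moment at which its call begins: read the wrist's pose just before it. get_calibration takes no time and is no camera call; for the wrist camera it gives the pose at the moment of the call.
- bot.job_done(): hands the job in, once; it reports no verdict.
Trained networks look in the newest picture that a camera, given by its name, has taken for a name from the list of things; names that differ only in an ending like _2 or _b are one class to them, and where a whole thing is asked for, a point or a joint stands for the part that bears it (a point fixed in the world has none). Each returns a list of dicts, best first, with "score" (0 to 1); they miss things now and then, are a little off and sometimes report something else, mostly with a low value. They report only what shows in the picture. A call takes as long as a camera call. They do not tell look-alikes from the thing itself.
- bot.trace(camera, target): "region" (400x640 bool, what is visible of it) and "box" ([left, top, right, bottom] in pixels, round what is visible of it).
- bot.tip_of(camera, target): "centre" ([row, column] in pixels: a listed point, or the origin of a listed thing).
The state is a dict: "clock": time; "qpos": joint angles; "qd": joint speeds; "joint_efforts": joint torques, N m; "position": TCP position; "tool_rot": TCP orientation; "force": force on the tool from outside, world axes, zero at the start; "moment": the same for the moment, N m; "grip_width": finger opening in m.
Only numpy, scipy, OpenCV 4.12 (cv2) and the standard library are available. Lean on these libraries where they do the work, as an engineer would, in place of code of your own. Each camera call takes 0.05 s, during which the arm holds its last target.

## Working session

There is one attempt and no reset: what is moved stays moved. The work goes in short steps, Python scripts to look and compute and a shell command to move; the robot and the scene stay as the last step left them, time stands still between calls to the robot, and variables do not carry over. Pictures are saved under pics/ and viewed, and the job is handed in when it is done.

```bash
mkdir -p pics; cat > h.py <<'E'
import numpy as np, cv2
from workcell import bot
from scipy.spatial.transform import Rotation as R
def cal(n):
    c=bot.get_calibration(n); f=200/np.tan(np.radians(c["vertical_fov"])/2)
    return c,f
def rotm(o):
    o=np.array(o,float)
    return o if o.shape==(3,3) else R.from_euler('xyz',o).as_matrix()
def snap(n,fn):
    im,d=bot.grab_frame(n); cv2.imwrite('pics/'+fn,im[:,:,::-1]); return im,d
def pts(n,d):
    c,f=cal(n); v,u=np.mgrid[0:400,0:640]
    X=np.stack([(u-c["cx"])/f*d,(v-c["cy"])/f*d,d],-1)
    return X@rotm(c["orientation"]).T+np.array(c["origin"])
E
python3 - <<'E'
from h import *
s=bot.observe(); print(s)
for n in ("side","top"):
    im,d=snap(n,n+"0.png"); print(bot.get_calibration(n)); np.save(n+"d.npy",d)
    P=pts(n,d)
    for t in ["overhang","drawer_handle","drawer_in","paint_tube","tape_roll","rinse_glass","white_dish"]:
        r=bot.tip_of(n,t)
        for q in r[:3]:
            a,b=map(int,np.round(q["centre"])); a=min(max(a,0),399);b=min(max(b,0),639)
            print(n,t,q["score"],a,b,P[a,b].round(3))
E
```

```text
{'clock': 0.0, 'qpos': array([ 1.1458039 ,  0.52202693, -0.03632506,  1.59997181,  0.02117346,
        1.02108451, -0.1127954 ]), 'qd': array([-1.21762201e-04, -1.05263982e-03, -6.88719801e-04,  5.43195779e-04,
        1.14752394e-03, -5.64072667e-06, -1.00303666e-03]), 'joint_efforts': array([-2.03723270e-03, -9.27117062e+01,  1.97877780e+00, -3.69928014e+01,
        1.77262130e-02,  8.31952697e-03,  3.34299637e-05]), 'position': array([ 0.2169846 , -0.58578613,  0.23073066]), 'tool_rot': array([-3.14048728e+00,  5.61857246e-05,  3.54770522e-01]), 'force': array([ 0.28074329, -0.48227807,  0.5212591 ]), 'moment': array([ 0.01300764, -0.00130355, -0.03900421]), 'grip_width': 0.08523859796887687}
{'vertical_fov': 44.02851460297557, 'cx': 314.2620835693897, 'cy': 205.00026628174604, 'origin': array([0.39162193, 1.05704634, 0.97312665]), 'orientation': array([-2.27479287, -0.01513956, -2.94376355])}
side overhang 0.75 210 269 [0.696 0.093 0.1  ]
side drawer_handle 0.68 226 275 [0.664 0.15  0.1  ]
side paint_tube 0.57 199 401 [ 0.346 -0.14   0.012]
side paint_tube 0.54 173 396 [ 0.371 -0
[... 209 characters left out ...]
57502934580083, 'cy': 200.87227950146084, 'origin': array([0.33270511, 0.05479615, 1.26159645]), 'orientation': array([-2.94983122, -0.0133301 , -1.56445567])}
top overhang 0.57 151 285 [0.695 0.136 0.111]
top overhang 0.21 161 285 [0.665 0.135 0.116]
top drawer_handle 0.76 160 286 [0.667 0.133 0.117]
top drawer_handle 0.16 151 282 [0.702 0.146 0.088]
top paint_tube 0.93 285 386 [ 0.336 -0.147  0.021]
top paint_tube 0.85 274 440 [ 0.367 -0.301  0.017]
top paint_tube 0.84 231 417 [ 0.489 -0.24   0.017]
top tape_roll 0.81 234 209 [0.477 0.358 0.002]
top tape_roll 0.19 181 205 [0.614 0.356 0.086]
top rinse_glass 0.86 179 205 [0.627 0.364 0.057]
top white_dish 0.81 213 372 [ 0.542 -0.113  0.007]
```

View pics/top0.png

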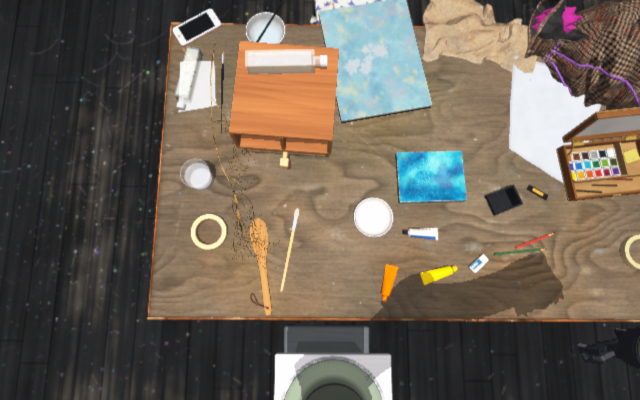

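View pics/side0.png

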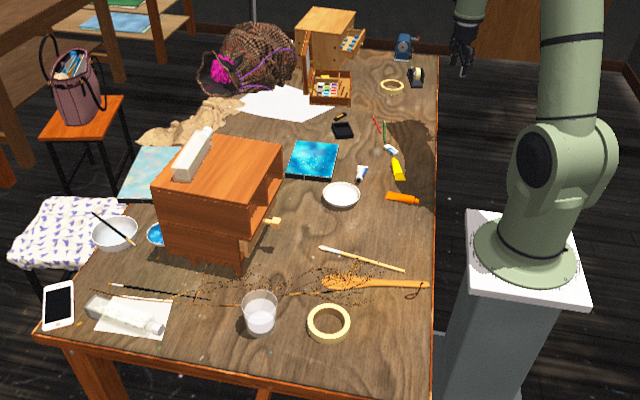

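The top view shows the cabinet at (285,100) with its handle at (285,160), the white/blue paint tube at (420,234), and the orange and yellow look-alikes at (388,282) and (438,275). The white dish is at (373,217), the glass at (197,175) and the tape at (208,232). The side view agrees with this.

```bash
python3 - <<'E'
from h import *
d=np.load("topd.npy"); P=pts("top",d)
m=(abs(P[...,2]-0.265)<0.012)&(P[...,0]>0.6)&(P[...,1]>-0.05)&(P[...,1]<0.32)
q=P[m][:,:2].astype(np.float32); r=cv2.minAreaRect(q); print(m.sum(),P[m][:,2].mean(),r); print(cv2.boxPoints(r))
sub=P[140:170,275:297]; mm=(sub[...,2]>0.09)&(sub[...,2]<0.13)&(sub[...,0]<0.69)
h=sub[mm]; print(len(h),h.mean(0),h.min(0),h.max(0)); print("med z",np.median(h[:,2]))
bot.grab_frame("top")
for g in bot.trace("top","paint_tube"):
    M=g["region"]; p=P[M]; p=p[(p[:,2]>0.006)&(p[:,2]<.05)]; 
    print(g["score"],g["box"],p.mean(0),cv2.minAreaRect(p[:,:2].astype(np.float32)),cv2.boxPoints(cv2.minAreaRect(p[:,:2].astype(np.float32))).round(3).tolist(),np.percentile(p[:,2],[5,50,95]))
    im=cv2.imread("pics/top0.png")
for t in ["white_dish","rinse_glass","tape_roll","drawer_handle"]:
    g=bot.trace("top",t)
    if g:
        g=g[0];p=P[g["region"]];print(t,g["score"],p.mean(0),p.min(0),p.max(0))
c=cv2.resize(im[140:260,360:500],None,fx=5,fy=5,interpolation=cv2.INTER_CUBIC);cv2.imwrite("pics/crop1.png",c)
E
```

```text
7829 0.2653453888126459 ((0.8053370714187622, 0.13028042018413544), (0.2504720091819763, 0.24524031579494476), 86.1918716430664)
[[ 0.67467004  0.0134648 ]
 [ 0.9193689  -0.00282294]
 [ 0.9360041   0.24709603]
 [ 0.6913052   0.26338378]]
114 [0.66669275 0.13861207 0.11087035] [0.65193276 0.12746    0.09254613] [0.68996231 0.15189412 0.11968425]
med z 0.11258312230837486
0.84 [381.8, 267.1, 396.0, 301.7] [ 0.345657   -0.15340633  0.01558592] ((0.3433866500854492, -0.15413011610507965), (0.03212682902812958, 0.10144498944282532), 75.60498809814453) [[0.28999999165534973, -0.15700000524520874], [0.3889999985694885, -0.18199999630451202], [0.3970000147819519, -0.1509999930858612], [0.2980000078678131, -0.12600000202655792]] [0.00676064 0.01554019 0.02500229]
0.58 [422.6, 271.0, 452.2, 284.9] [ 0.3704896  -0.29570301  0.01567544] ((0.3709716498851776, -0.29639095067977905), (0.03158547729253769, 0.0967683494091034), 18.4110164642334) [[0.3409999907016754, -0.2549999952316284], [0.3709999918937683, -0.34700000286102295], [0.4009999930858612, -0.3370000123977661], [0.3709999918937683, -0.24
[... 234 characters left out ...]
[[0.46700000762939453, -0.30000001192092896], [0.49900001287460327, -0.30000001192092896], [0.5, -0.20000000298023224], [0.4690000116825104, -0.19900000095367432]] [0.00736955 0.0165046  0.02529924]
white_dish 0.94 [ 0.53031458 -0.11465747  0.0165488 ] [ 0.33270511 -0.16828461 -0.00368644] [0.59067507 0.05479615 1.26159645]
rinse_glass 0.95 [0.63741117 0.38888962 0.06011564] [ 0.33270511  0.05479615 -0.00430759] [0.67815077 0.4304794  1.26159645]
tape_roll 0.78 [0.48192717 0.35186727 0.02987769] [ 0.33270511  0.05479615 -0.0045875 ] [0.5322718  0.40898284 1.26159645]
drawer_handle 0.75 [0.67572033 0.13705412 0.10078614] [ 0.65193276  0.07680626 -0.00289323] [0.72353801 0.15606457 0.11968425]
```

View pics/crop1.png

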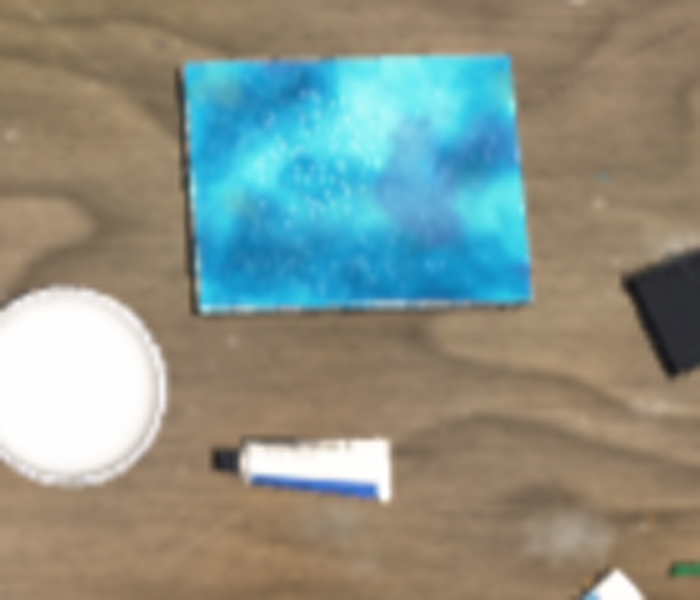

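```bash
python3 - <<'E'
from h import *
d=np.load("topd.npy"); P=pts("top",d)
m=(abs(P[...,2]-0.265)<0.01)&(P[...,0]>0.6)&(P[...,1]>-0.05)&(P[...,1]<0.32)
M=m.astype(np.uint8); M=cv2.morphologyEx(M,cv2.MORPH_OPEN,np.ones((5,5)))
# front edge: for each column, lowest row
e=[]
for u in range(240,330):
    v=np.where(M[:,u])[0]
    if len(v): e.append(P[v.max(),u,:2])
e=np.array(e); l=cv2.fitLine(e[3:-3].astype(np.float32),cv2.DIST_HUBER,0,.01,.01).ravel(); print("front",l,np.degrees(np.arctan2(l[1],l[0])))
for side in (0,1):
    e=[]
    for v in range(70,130):
        u=np.where(M[v])[0]
        if len(u): w=u.max() if side else u.min(); e.append(P[v,w,:2])
    l=cv2.fitLine(np.array(e).astype(np.float32),cv2.DIST_HUBER,0,.01,.01).ravel(); print("side",l,np.degrees(np.arctan2(l[1],l[0])))
h=P[140:170,275:297].reshape(-1,3); h=h[(h[:,2]>.109)&(h[:,2]<.122)&(h[:,0]<.69)]
print("handle top",len(h),np.median(h,0),h.min(0),h.max(0),h.mean(0))
d2=np.load("sided.npy");Q=pts("side",d2)
h=Q[210:240,258:290].reshape(-1,3); h=h[(h[:,2]>.109)&(h[:,2]<.122)&(h[:,0]<.69)]
print("side handle top",len(h),np.median(h,0),h.min(0),h.max(0),h.mean(0))
m=(abs(Q[...,2]-0.265)<0.01)&(Q[...,0]>0.6)&(Q[...,1]>-0.05)&(Q[...,1]<0.32)
r=cv2.minAreaRect(Q[m][:,:2].astype(np.float32));print(r,cv2.boxPoints(r))
E
```

```text
front [0.06799188 0.99768585 0.68480694 0.1439874 ] 86.10134
side [ 0.9976221  -0.06892175  0.7852716   0.25505525] -3.9520583
side [ 0.99786735 -0.06527419  0.75783783  0.00922715] -3.7425969
handle top 80 [0.66450885 0.1388538  0.11434377] [0.65193276 0.12746    0.10959688] [0.68887773 0.15189412 0.11968425] [0.665643   0.13936864 0.11420491]
side handle top 61 [0.66218221 0.14432305 0.11295958] [0.65095676 0.13076578 0.10909041] [0.68436224 0.15523153 0.11691248] [0.66278874 0.14397992 0.11285037]
((0.804108202457428, 0.13290581107139587), (0.25482502579689026, 0.2456614375114441), 86.40168762207031) [[ 0.67352307  0.01345348]
 [ 0.9187002  -0.00196451]
 [ 0.93469334  0.25235814]
 [ 0.6895162   0.26777613]]
```

```bash
cat >> h.py <<'E'
def go(pos,rpy=None):
    s=bot.observe(); A=R.from_euler('xyz',s["tool_rot"]); B=A if rpy is None else R.from_euler('xyz',rpy)
    dp=np.array(pos)-s["position"]
    print("rotvec",(A.inv()*B).as_rotvec().round(4),"shift in now-frame",(A.inv().apply(dp)*1000).round(1),"in final frame",(B.inv().apply(dp)*1000).round(1))
def st():
    s=bot.observe(); print({k:np.round(s[k],4).tolist() for k in ("clock","qpos","position","tool_rot","force","grip_width")})
E
python3 - <<'E'
from h import *
go([.52,.10,.30])
E
```

```text
rotvec [0. 0. 0.] shift in now-frame [ 522.4 -538.1  -68.7] in final frame [ 522.4 -538.1  -68.7]
```

```bash
python3 -m inch '[{"dx":26,"dy":-27,"dz":-7},{"dx":26,"dy":-27,"dz":-7},{"dx":26,"dy":-27,"dz":-7},{"dx":26,"dy":-27,"dz":-7},{"dx":26,"dy":-27,"dz":-7},{"dx":26,"dy":-27,"dz":-7},{"dx":26,"dy":-27,"dz":-7},{"dx":26,"dy":-27,"dz":-7},{"dx":26,"dy":-27,"dz":-7},{"dx":26,"dy":-27,"dz":-7}]'
python3 -m inch '[{"dx":26,"dy":-27},{"dx":26,"dy":-27},{"dx":26,"dy":-27},{"dx":26,"dy":-27},{"dx":26,"dy":-27},{"dx":26,"dy":-27},{"dx":26,"dy":-27},{"dx":26,"dy":-27},{"dx":26,"dy":-27},{"dx":26,"dy":-27}]'
python3 - <<'E'
from h import *
st()
rpy=[np.pi,-np.radians(40),-.067]
z=R.from_euler('xyz',rpy).apply([0,0,1]);print(z)
go(np.array([.663,.1405,.102])-.09*z,rpy)
E
```

```text
{'clock': 1.1, 'qpos': [1.1458, 0.5214, -0.0363, 1.5995, 0.0212, 1.0211, -0.1128], 'position': [0.2171, -0.5861, 0.2313], 'tool_rot': [-3.1416, 0.0, 0.3548], 'force': [0.0549, 0.4717, 0.3263], 'grip_width': 0.0856}
[ 0.64134541 -0.04303456 -0.76604444]
rotvec [-0.1472  0.6876  0.4044] shift in now-frame [ 617.8 -550.1   60.4] in final frame [ 220.5 -754.8  263.8]schema error: expected keys dx, dy, dz, rx, ry, rz, hand
schema error: expected keys dx, dy, dz, rx, ry, rz, hand
```

```bash
python3 -m inch '[{"dx":26,"dy":-27,"dz":-7,"rx":0,"ry":0,"rz":0,"hand":-1},{"dx":26,"dy":-27,"dz":-7,"rx":0,"ry":0,"rz":0,"hand":-1},{"dx":26,"dy":-27,"dz":-7,"rx":0,"ry":0,"rz":0,"hand":-1},{"dx":26,"dy":-27,"dz":-7,"rx":0,"ry":0,"rz":0,"hand":-1},{"dx":26,"dy":-27,"dz":-7,"rx":0,"ry":0,"rz":0,"hand":-1},{"dx":26,"dy":-27,"dz":-7,"rx":0,"ry":0,"rz":0,"hand":-1},{"dx":26,"dy":-27,"dz":-7,"rx":0,"ry":0,"rz":0,"hand":-1},{"dx":26,"dy":-27,"dz":-7,"rx":0,"ry":0,"rz":0,"hand":-1},{"dx":26,"dy":-27,"dz":-7,"rx":0,"ry":0,"rz":0,"hand":-1},{"dx":26,"dy":-27,"dz":-7,"rx":0,"ry":0,"rz":0,"hand":-1}]'
python3 - <<'E'
from h import *
st()
E
```

```text
clock: 2.1
position: [0.3675, -0.2411, 0.3018]
tool_rot: [3.141, -0.0, 0.355]
force: [0.9, -0.7, 0.2]
grip_width: 0.0855
{'clock': 2.1, 'qpos': [0.6367, 0.1473, -0.2146, 1.9592, 0.0365, 1.0382, -0.8103], 'position': [0.3675, -0.2411, 0.3018], 'tool_rot': [3.1411, -0.0002, 0.3547], 'force': [0.9191, -0.6598, 0.1929], 'grip_width': 0.0855}
```

```bash
python3 -m inch '[{"dx":27,"dy":-27,"dz":0,"rx":0,"ry":0,"rz":0,"hand":-1},{"dx":27,"dy":-27,"dz":0,"rx":0,"ry":0,"rz":0,"hand":-1},{"dx":27,"dy":-27,"dz":0,"rx":0,"ry":0,"rz":0,"hand":-1},{"dx":27,"dy":-27,"dz":0,"rx":0,"ry":0,"rz":0,"hand":-1},{"dx":27,"dy":-27,"dz":0,"rx":0,"ry":0,"rz":0,"hand":-1},{"dx":27,"dy":-27,"dz":0,"rx":0,"ry":0,"rz":0,"hand":-1},{"dx":27,"dy":-27,"dz":0,"rx":0,"ry":0,"rz":0,"hand":-1},{"dx":27,"dy":-27,"dz":0,"rx":0,"ry":0,"rz":0,"hand":-1},{"dx":27,"dy":-27,"dz":0,"rx":0,"ry":0,"rz":0,"hand":-1},{"dx":27,"dy":-27,"dz":0,"rx":0,"ry":0,"rz":0,"hand":-1}]'
python3 - <<'E'
from h import *
st()
rpy=[np.pi,-np.radians(40),-.067]
z=R.from_euler('xyz',rpy).apply([0,0,1])
go(np.array([.663,.1405,.102])-.09*z,rpy)
E
```

```text
clock: 3.1
position: [0.527, 0.1058, 0.3014]
tool_rot: [3.141, -0.0, 0.354]
force: [1.3, -1.1, -0.2]
grip_width: 0.0853
{'clock': 3.1, 'qpos': [0.0423, 0.3385, -0.4567, 1.7259, 0.164, 1.1147, -1.6807], 'position': [0.527, 0.1058, 0.3014], 'tool_rot': [3.1415, -0.0002, 0.3545], 'force': [1.2887, -1.0523, -0.2306], 'grip_width': 0.0853}
rotvec [-0.147   0.6873  0.4041] shift in now-frame [ 86.7  -9.  130.5] in final frame [-26.  -43.7 148.5]
```

```bash
python3 -m inch '[{"dx":0,"dy":0,"dz":0,"rx":-0.0245,"ry":0.1146,"rz":0.0674,"hand":-1},{"dx":0,"dy":0,"dz":0,"rx":-0.0245,"ry":0.1146,"rz":0.0674,"hand":-1},{"dx":0,"dy":0,"dz":0,"rx":-0.0245,"ry":0.1146,"rz":0.0674,"hand":-1},{"dx":0,"dy":0,"dz":0,"rx":-0.0245,"ry":0.1146,"rz":0.0674,"hand":-1},{"dx":0,"dy":0,"dz":0,"rx":-0.0245,"ry":0.1146,"rz":0.0674,"hand":-1},{"dx":0,"dy":0,"dz":0,"rx":-0.0245,"ry":0.1146,"rz":0.0674,"hand":-1}]'
python3 - <<'E'
from h import *
st()
rpy=[np.pi,-np.radians(40),-.067]
z=R.from_euler('xyz',rpy).apply([0,0,1])
go(np.array([.663,.1405,.102])-.09*z,rpy)
E
```

```text
clock: 3.7
position: [0.5286, 0.1001, 0.2978]
tool_rot: [3.085, -0.493, 0.074]
force: [1.3, 0.3, 0.2]
grip_width: 0.0856
{'clock': 3.7, 'qpos': [-0.3306, 0.1043, -0.11, 2.1354, 0.4959, 0.5076, -2.3363], 'position': [0.5286, 0.1001, 0.2978], 'tool_rot': [3.0855, -0.4927, 0.0743], 'force': [1.2511, 0.2846, 0.2328], 'grip_width': 0.0856}
rotvec [-0.0235  0.2016  0.1229] shift in now-frame [ 10.3 -46.8 147.1] in final frame [-25.2 -49.3 144.5]
```

```bash
python3 -m inch '[{"dx":0,"dy":0,"dz":4,"rx":0,"ry":0,"rz":-0.148,"hand":-1},{"dx":0,"dy":0,"dz":4,"rx":0,"ry":0,"rz":-0.148,"hand":-1},{"dx":0,"dy":0,"dz":4,"rx":0,"ry":0,"rz":-0.148,"hand":-1},{"dx":0,"dy":0,"dz":4,"rx":0,"ry":0,"rz":-0.148,"hand":-1},{"dx":0,"dy":0,"dz":4,"rx":0,"ry":0,"rz":-0.148,"hand":-1},{"dx":0,"dy":0,"dz":4,"rx":0,"ry":0,"rz":-0.148,"hand":-1},{"dx":0,"dy":0,"dz":4,"rx":0,"ry":0,"rz":-0.148,"hand":-1},{"dx":0,"dy":0,"dz":4,"rx":0,"ry":0,"rz":-0.148,"hand":-1},{"dx":0,"dy":0,"dz":4,"rx":0,"ry":0,"rz":-0.148,"hand":-1},{"dx":0,"dy":0,"dz":4,"rx":0,"ry":0,"rz":-0.148,"hand":-1}]'
python3 -m inch '[{"dx":0,"dy":0,"dz":4,"rx":0,"ry":0,"rz":-0.148,"hand":-1},{"dx":0,"dy":0,"dz":4,"rx":0,"ry":0,"rz":-0.148,"hand":-1},{"dx":0,"dy":0,"dz":4,"rx":0,"ry":0,"rz":-0.148,"hand":-1},{"dx":0,"dy":0,"dz":4,"rx":0,"ry":0,"rz":-0.148,"hand":-1},{"dx":0,"dy":0,"dz":4,"rx":0,"ry":0,"rz":-0.148,"hand":-1},{"dx":0,"dy":0,"dz":4,"rx":0,"ry":0,"rz":-0.148,"hand":-1},{"dx":0,"dy":0,"dz":4,"rx":0,"ry":0,"rz":-0.148,"hand":-1},{"dx":0,"dy":0,"dz":4,"rx":0,"ry":0,"rz":-0.148,"hand":-1},{"dx":0,"dy":0,"dz":4,"rx":0,"ry":0,"rz":-0.148,"hand":-1},{"dx":0,"dy":0,"dz":4,"rx":0,"ry":0,"rz":-0.148,"hand":-1}]'
cat >> h.py <<'E'
RP=R.from_euler('xyz',[np.pi,-np.radians(40),-.067])*R.from_euler('z',np.pi)
RPY=RP.as_euler('xyz'); Z=RP.apply([0,0,1])
E
python3 - <<'E'
from h import *
st();print(RPY)
go(np.array([.663,.1405,.102])-.09*Z,RPY)
E
```

```text
clock: 4.7
position: [0.5481, 0.0998, 0.2622]
tool_rot: [2.648, 0.009, 1.545]
force: [0.8, -0.3, 0.6]
grip_width: 0.0852
clock: 5.7
position: [0.567, 0.099, 0.227]
tool_rot: [3.104, 0.493, 3.018]
force: [0.7, 0.1, -1.0]
grip_width: 0.0856
{'clock': 5.7, 'qpos': [0.0133, 0.3001, -0.4826, 2.1268, 0.9132, 0.449, 0.258], 'position': [0.567, 0.099, 0.227], 'tool_rot': [3.1036, 0.4928, 3.0181], 'force': [0.7227, 0.1267, -0.9579], 'grip_width': 0.0856}
[-3.14159265  0.6981317   3.07459265]
rotvec [ 0.0061 -0.2044 -0.0507] shift in now-frame [-2.  47.2 66.5] in final frame [ 9.1 47.8 65.5]
```

```bash
python3 -m inch '[{"dx":0,"dy":0,"dz":0,"rx":0.003,"ry":-0.102,"rz":-0.025,"hand":-1},{"dx":0,"dy":0,"dz":0,"rx":0.003,"ry":-0.102,"rz":-0.025,"hand":-1},{"dx":2,"dy":12,"dz":16,"rx":0,"ry":0,"rz":0,"hand":-1},{"dx":2,"dy":12,"dz":16,"rx":0,"ry":0,"rz":0,"hand":-1},{"dx":2,"dy":12,"dz":16,"rx":0,"ry":0,"rz":0,"hand":-1},{"dx":2,"dy":12,"dz":16,"rx":0,"ry":0,"rz":0,"hand":-1},{"dx":0,"dy":0,"dz":0,"rx":0,"ry":0,"rz":0,"hand":-1}]'
python3 - <<'E'
from h import *
st()
go(np.array([.663,.1405,.102])+.012*Z,RPY)
im,d=snap("side","side1.png");im,d=snap("wrist","wrist1.png")
E
```

```text
clock: 6.4
position: [0.6036, 0.1408, 0.1682]
tool_rot: [3.134, 0.611, 3.04]
force: [0.2, 0.1, 1.3]
grip_width: 0.085
{'clock': 6.4, 'qpos': [-0.2164, 0.4583, -0.3506, 2.1514, 1.5601, 0.472, -0.4451], 'position': [0.6036, 0.1408, 0.1682], 'tool_rot': [3.1341, 0.6108, 3.0401], 'force': [0.1703, 0.1075, 1.3423], 'grip_width': 0.085}
rotvec [-0.0135 -0.0872 -0.0277] shift in now-frame [-11.5   5.2 100.1] in final frame [ -2.9   3.7 100.8]
```

View pics/wrist1.png

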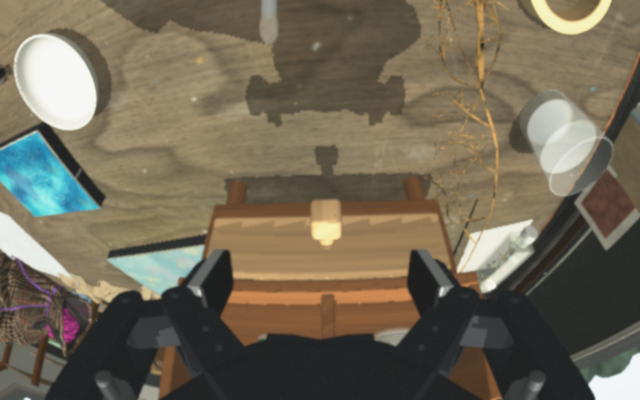

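View pics/side1.png

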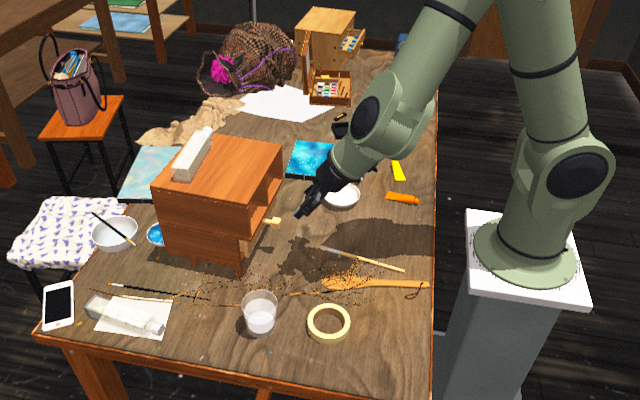

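The wrist view shows the handle at (325,222), centred between the fingertips at about (220,270) and (430,270). The side view shows the gripper leaned in front of it with the overhang clear.

```bash
python3 -m inch '[{"dx":0,"dy":0,"dz":0,"rx":-0.013,"ry":-0.087,"rz":-0.028,"hand":-1},{"dx":0,"dy":0,"dz":0,"rx":0,"ry":0,"rz":0,"hand":-1},{"dx":0,"dy":1,"dz":12,"rx":0,"ry":0,"rz":0,"hand":-1},{"dx":0,"dy":1,"dz":12,"rx":0,"ry":0,"rz":0,"hand":-1},{"dx":0,"dy":1,"dz":12,"rx":0,"ry":0,"rz":0,"hand":-0.7},{"dx":0,"dy":1,"dz":12,"rx":0,"ry":0,"rz":0,"hand":-0.5},{"dx":0,"dy":0,"dz":12,"rx":0,"ry":0,"rz":0,"hand":-0.3},{"dx":0,"dy":0,"dz":0,"rx":0,"ry":0,"rz":0,"hand":-0.2}]'
python3 - <<'E'
from h import *
st()
go(np.array([.663,.1405,.102])+.012*Z,RPY)
im,d=snap("side","side2.png");im,d=snap("wrist","wrist2.png")
E
```

```text
clock: 7.3
position: [0.6417, 0.138, 0.1211]
tool_rot: [-3.137, 0.674, 3.064]
force: [-0.6, -1.2, 0.9]
grip_width: 0.0512
{'clock': 7.3, 'qpos': [-0.1948, 0.5997, -0.3556, 2.1314, 1.9162, 0.5449, -0.7373], 'position': [0.6417, 0.138, 0.1211], 'tool_rot': [-3.1367, 0.6744, 3.0642], 'force': [-0.6273, -1.2288, 0.8886], 'grip_width': 0.0512}
rotvec [-0.0115 -0.0238 -0.008 ] shift in now-frame [-4.8  4.4 40.1] in final frame [-3.9  3.9 40.2]
```

View pics/wrist2.png

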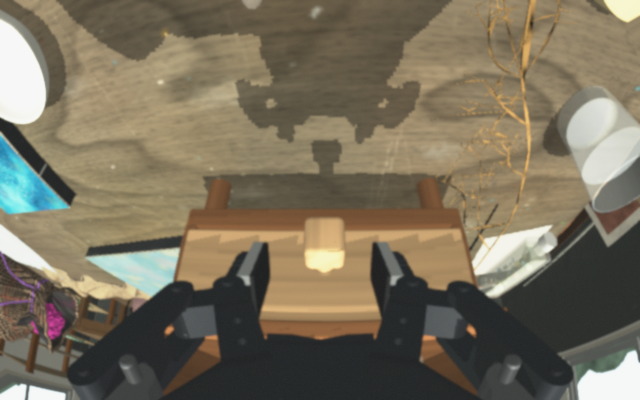

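View pics/side2.png

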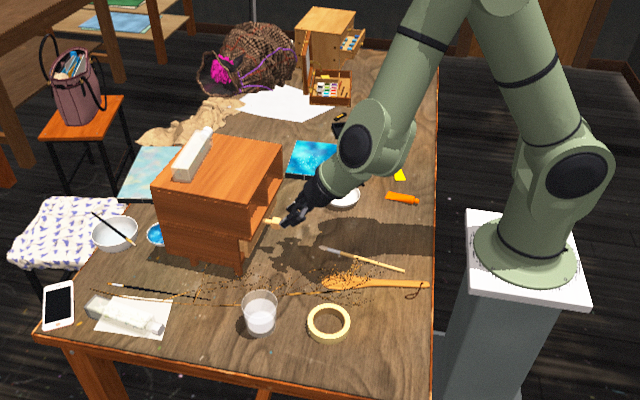

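The handle is at (325,240), midway between the fingers at (258,275) and (385,275). Continuing in.

```bash
python3 -m inch '[{"dx":0,"dy":1,"dz":10,"rx":-0.01,"ry":-0.02,"rz":-0.008,"hand":-0.2},{"dx":-1,"dy":1,"dz":10,"rx":0,"ry":0,"rz":0,"hand":-0.2},{"dx":-1,"dy":1,"dz":10,"rx":0,"ry":0,"rz":0,"hand":-0.2},{"dx":-1,"dy":0,"dz":9,"rx":0,"ry":0,"rz":0,"hand":-0.2},{"dx":0,"dy":0,"dz":0,"rx":0,"ry":0,"rz":0,"hand":-0.2}]'
python3 - <<'E'
from h import *
st()
go(np.array([.663,.1405,.102])+.012*Z,RPY)
im,d=snap("wrist","wrist3.png")
E
```

```text
clock: 7.9
position: [0.6692, 0.1395, 0.0935]
tool_rot: [-3.141, 0.695, 3.075]
force: [0.5, 0.5, 0.0]
grip_width: 0.0514
{'clock': 7.9, 'qpos': [-0.1664, 0.6851, -0.3681, 2.0872, 2.0368, 0.5773, -0.8048], 'position': [0.6692, 0.1395, 0.0935], 'tool_rot': [-3.1406, 0.6952, 3.0746], 'force': [0.546, 0.4892, 0.0353], 'grip_width': 0.0514}
rotvec [-0.001  -0.0029  0.    ] shift in now-frame [-0.7  0.6  1.5] in final frame [-0.7  0.6  1.5]
```

View pics/wrist3.png

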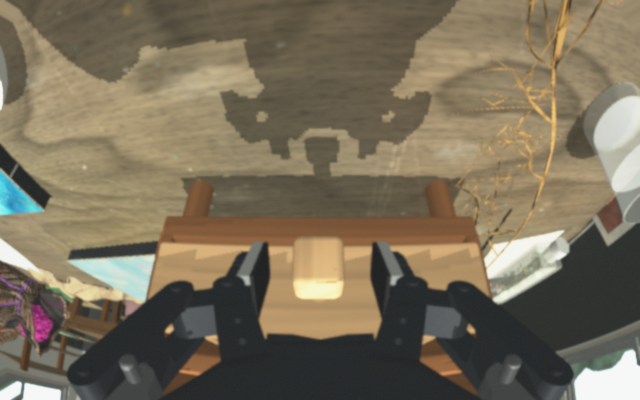

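The handle at (318,268) is between the pads at about (258,275) and (383,275). Closing the gripper.

```bash
python3 -m inch '[{"dx":0,"dy":0,"dz":2,"rx":0,"ry":0,"rz":0,"hand":0.2},{"dx":0,"dy":0,"dz":0,"rx":0,"ry":0,"rz":0,"hand":1},{"dx":0,"dy":0,"dz":0,"rx":0,"ry":0,"rz":0,"hand":1},{"dx":0,"dy":0,"dz":0,"rx":0,"ry":0,"rz":0,"hand":1},{"dx":0,"dy":0,"dz":0,"rx":0,"ry":0,"rz":0,"hand":1},{"dx":0,"dy":0,"dz":0,"rx":0,"ry":0,"rz":0,"hand":1}]' 40
python3 - <<'E'
from h import *
st()
B=RP.inv()
print("pull dir in tool frame per mm", B.apply(R.from_euler('z',-.067).apply([-1,0,0])).round(3))
E
```

```text
clock: 8.55
position: [0.6701, 0.1386, 0.0932]
tool_rot: [-3.14, 0.697, 3.074]
force: [1.1, -6.0, -0.5]
grip_width: 0.0233
{'clock': 8.55, 'qpos': [-0.1652, 0.6867, -0.3679, 2.0863, 2.04, 0.5788, -0.8065], 'position': [0.6701, 0.1386, 0.0932], 'tool_rot': [-3.1398, 0.6967, 3.0744], 'force': [1.0555, -6.0211, -0.473], 'grip_width': 0.0233}
pull dir in tool frame per mm [ 0.766  0.    -0.643]
```

```bash
python3 -m inch '[{"dx":3.8,"dy":0,"dz":-3.2,"rx":0,"ry":0,"rz":0,"hand":1},{"dx":6.1,"dy":0,"dz":-5.1,"rx":0,"ry":0,"rz":0,"hand":1},{"dx":6.1,"dy":0,"dz":-5.1,"rx":0,"ry":0,"rz":0,"hand":1},{"dx":6.1,"dy":0,"dz":-5.1,"rx":0,"ry":0,"rz":0,"hand":1},{"dx":6.1,"dy":0,"dz":-5.1,"rx":0,"ry":0,"rz":0,"hand":1}]'
python3 - <<'E'
from h import *
st()
E
```

```text
clock: 9.05
position: [0.6332, 0.1411, 0.0932]
tool_rot: [-3.14, 0.697, 3.074]
force: [3.8, -4.5, -2.5]
grip_width: 0.0234
{'clock': 9.05, 'qpos': [-0.1704, 0.6648, -0.4063, 2.1698, 2.07, 0.6354, -0.8821], 'position': [0.6332, 0.1411, 0.0932], 'tool_rot': [-3.14, 0.6967, 3.0743], 'force': [3.7895, -4.4814, -2.4796], 'grip_width': 0.0234}
```

```bash
python3 -m inch '[{"dx":6.1,"dy":0,"dz":-5.1,"rx":0,"ry":0,"rz":0,"hand":1},{"dx":6.1,"dy":0,"dz":-5.1,"rx":0,"ry":0,"rz":0,"hand":1},{"dx":6.1,"dy":0,"dz":-5.1,"rx":0,"ry":0,"rz":0,"hand":1},{"dx":6.1,"dy":0,"dz":-5.1,"rx":0,"ry":0,"rz":0,"hand":1},{"dx":6.1,"dy":0,"dz":-5.1,"rx":0,"ry":0,"rz":0,"hand":1},{"dx":6.1,"dy":0,"dz":-5.1,"rx":0,"ry":0,"rz":0,"hand":1},{"dx":6.1,"dy":0,"dz":-5.1,"rx":0,"ry":0,"rz":0,"hand":1},{"dx":6.1,"dy":0,"dz":-5.1,"rx":0,"ry":0,"rz":0,"hand":1}]'
python3 - <<'E'
from h import *
st(); snap("side","side3.png")
E
```

```text
clock: 9.85
position: [0.5697, 0.1455, 0.0931]
tool_rot: [-3.14, 0.697, 3.074]
force: [3.6, -4.5, -3.4]
grip_width: 0.0232
{'clock': 9.85, 'qpos': [-0.1977, 0.6344, -0.4689, 2.3074, 2.0914, 0.7354, -1.0055], 'position': [0.5697, 0.1455, 0.0931], 'tool_rot': [-3.14, 0.6966, 3.0743], 'force': [3.5989, -4.5045, -3.364], 'grip_width': 0.0232}
```

View pics/side3.png

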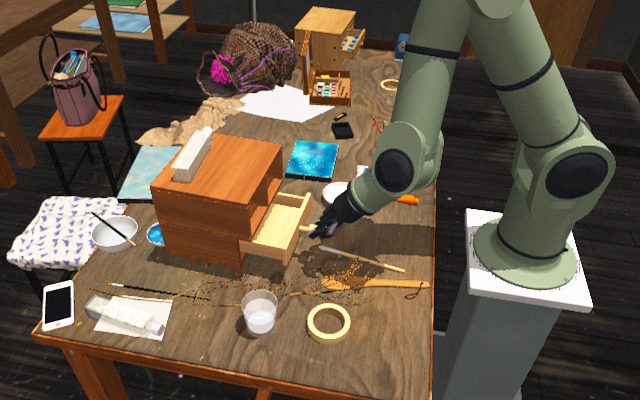

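The side view shows the drawer open, with its front at about (300,225). Continuing more slowly and watching the force.

```bash
python3 -m inch '[{"dx":4.6,"dy":0,"dz":-3.9,"rx":0,"ry":0,"rz":0,"hand":1},{"dx":4.6,"dy":0,"dz":-3.9,"rx":0,"ry":0,"rz":0,"hand":1},{"dx":4.6,"dy":0,"dz":-3.9,"rx":0,"ry":0,"rz":0,"hand":1},{"dx":4.6,"dy":0,"dz":-3.9,"rx":0,"ry":0,"rz":0,"hand":1}]'
python3 -m inch '[{"dx":1.5,"dy":0,"dz":-1.3,"rx":0,"ry":0,"rz":0,"hand":1},{"dx":1.5,"dy":0,"dz":-1.3,"rx":0,"ry":0,"rz":0,"hand":1}]'
python3 - <<'E'
from h import *
st()
E
```

```text
clock: 10.3
position: [0.5455, 0.1471, 0.0932]
tool_rot: [-3.14, 0.696, 3.074]
force: [3.9, -3.9, -4.7]
grip_width: 0.0233
clock: 10.5
position: [0.5415, 0.1473, 0.0931]
tool_rot: [-3.14, 0.696, 3.075]
force: [2.6, -5.8, -5.4]
grip_width: 0.0233
{'clock': 10.5, 'qpos': [-0.2171, 0.6243, -0.4977, 2.3656, 2.088, 0.7806, -1.058], 'position': [0.5415, 0.1473, 0.0931], 'tool_rot': [-3.1398, 0.6958, 3.0746], 'force': [2.6291, -5.7772, -5.3902], 'grip_width': 0.0233}
```

```bash
for i in 1; do
python3 -m inch '[{"dx":1.5,"dy":0,"dz":-1.3,"rx":0,"ry":0,"rz":0,"hand":1},{"dx":1.5,"dy":0,"dz":-1.3,"rx":0,"ry":0,"rz":0,"hand":1}]' | grep -E 'pos|force'
python3 -m inch '[{"dx":1.5,"dy":0,"dz":-1.3,"rx":0,"ry":0,"rz":0,"hand":1},{"dx":1.5,"dy":0,"dz":-1.3,"rx":0,"ry":0,"rz":0,"hand":1}]' | grep -E 'pos|force'
python3 -m inch '[{"dx":1.5,"dy":0,"dz":-1.3,"rx":0,"ry":0,"rz":0,"hand":1},{"dx":1.5,"dy":0,"dz":-1.3,"rx":0,"ry":0,"rz":0,"hand":1}]' | grep -E 'pos|force'
done
python3 - <<'E'
from h import *
st()
E
```

```text
position: [0.5376, 0.1476, 0.0932]
force: [3.3, -4.7, -6.1]
position: [0.5336, 0.1479, 0.0932]
force: [2.7, -3.8, -6.7]
position: [0.5296, 0.1482, 0.0932]
force: [3.7, -4.7, -9.1]
{'clock': 11.1, 'qpos': [-0.2256, 0.6209, -0.5121, 2.3896, 2.0834, 0.8008, -1.0794], 'position': [0.5296, 0.1482, 0.0932], 'tool_rot': [-3.14, 0.6953, 3.0745], 'force': [3.6667, -4.7255, -9.0848], 'grip_width': 0.023}
```

```bash

python3 -m inch '[{"dx":1.7,"dy":0,"dz":-1.2,"rx":0,"ry":0,"rz":0,"hand":1},{"dx":1.7,"dy":0,"dz":-1.2,"rx":0,"ry":0,"rz":0,"hand":1}]' | grep -E 'pos|force'
python3 -m inch '[{"dx":1.6,"dy":0,"dz":-1.2,"rx":0,"ry":0,"rz":0,"hand":1},{"dx":1.6,"dy":0,"dz":-1.2,"rx":0,"ry":0,"rz":0,"hand":1}]' | grep -E 'pos|force'
python3 - <<'E'
from h import *
st()
E
```

```text
position: [0.5257, 0.1484, 0.0931]
force: [3.3, -4.5, -1.8]
position: [0.522, 0.1487, 0.0931]
force: [3.5, -6.2, 0.7]
{'clock': 11.5, 'qpos': [-0.2299, 0.6208, -0.5248, 2.4056, 2.0807, 0.8187, -1.0945], 'position': [0.522, 0.1487, 0.0931], 'tool_rot': [-3.14, 0.6969, 3.0742], 'force': [3.4973, -6.2442, 0.675], 'grip_width': 0.023}
```

Joint 4 is near its range limit, so I'll ease the lean while holding the handle.

```bash

python3 -m inch '[{"dx":0.6,"dy":0.2,"dz":0,"rx":0,"ry":0.05,"rz":0,"hand":1},{"dx":0.6,"dy":0.2,"dz":0,"rx":0,"ry":0.05,"rz":0,"hand":1}]' 20
python3 - <<'E'
from h import *
st(); print(bot.observe()["moment"])
E
```

```text
clock: 11.7
position: [0.5202, 0.1489, 0.0919]
tool_rot: [-3.14, 0.593, 3.074]
force: [-2.4, -14.3, -10.7]
grip_width: 0.0234
{'clock': 11.7, 'qpos': [-0.2193, 0.5736, -0.4825, 2.3506, 1.9459, 0.6446, -0.9293], 'position': [0.5202, 0.1489, 0.0919], 'tool_rot': [-3.1399, 0.5935, 3.0743], 'force': [-2.3941, -14.2882, -10.7357], 'grip_width': 0.0234}
[-2.29905192  1.79393913 -1.71388421]
```

```bash

python3 -m inch '[{"dx":1.9,"dy":-0.6,"dz":-0.8,"rx":0,"ry":0,"rz":0,"hand":1},{"dx":1.7,"dy":0,"dz":-1.1,"rx":0,"ry":0,"rz":0,"hand":1}]' 40
python3 -m inch '[{"dx":1.7,"dy":0,"dz":-1.1,"rx":0,"ry":0,"rz":0,"hand":1},{"dx":1.7,"dy":0,"dz":-1.1,"rx":0,"ry":0,"rz":0,"hand":1}]'
python3 - <<'E'
from h import *
st()
E
```

```text
clock: 11.9
position: [0.5171, 0.149, 0.092]
tool_rot: [-3.14, 0.598, 3.074]
force: [3.4, -5.7, -1.3]
grip_width: 0.0233
clock: 12.1
position: [0.5132, 0.1493, 0.092]
tool_rot: [-3.14, 0.599, 3.074]
force: [5.7, -5.8, -0.8]
grip_width: 0.023
{'clock': 12.1, 'qpos': [-0.2232, 0.5725, -0.4943, 2.3679, 1.9553, 0.6634, -0.9544], 'position': [0.5132, 0.1493, 0.092], 'tool_rot': [-3.14, 0.5985, 3.0743], 'force': [5.7239, -5.8408, -0.809], 'grip_width': 0.023}
```

```bash

python3 -m inch '[{"dx":0.8,"dy":0,"dz":-0.6,"rx":0,"ry":0,"rz":0,"hand":1},{"dx":0.8,"dy":0,"dz":-0.6,"rx":0,"ry":0,"rz":0,"hand":1}]' |grep -E 'pos|force'
python3 -m inch '[{"dx":0.8,"dy":0,"dz":-0.6,"rx":0,"ry":0,"rz":0,"hand":1},{"dx":0.8,"dy":0,"dz":-0.6,"rx":0,"ry":0,"rz":0,"hand":1}]'|grep -E 'pos|force'
python3 - <<'E'
from h import *
st()
E
```

```text
position: [0.5112, 0.1494, 0.092]
force: [5.9, -5.7, -3.2]
position: [0.5092, 0.1496, 0.092]
force: [7.2, -5.6, -5.2]
{'clock': 12.5, 'qpos': [-0.2257, 0.5708, -0.4994, 2.3758, 1.9551, 0.6689, -0.9625], 'position': [0.5092, 0.1496, 0.092], 'tool_rot': [-3.1401, 0.5981, 3.0743], 'force': [7.2297, -5.5733, -5.2042], 'grip_width': 0.0229}
```

```bash

python3 -m inch '[{"dx":0.9,"dy":0,"dz":-0.5,"rx":0,"ry":0,"rz":0,"hand":1},{"dx":0.9,"dy":0,"dz":-0.5,"rx":0,"ry":0,"rz":0,"hand":1}]' |grep -E 'pos|force'
python3 -m inch '[{"dx":0.9,"dy":0,"dz":-0.5,"rx":0,"ry":0,"rz":0,"hand":1},{"dx":0.9,"dy":0,"dz":-0.5,"rx":0,"ry":0,"rz":0,"hand":1}]'|grep -E 'pos|force'
python3 -m inch '[{"dx":0,"dy":0,"dz":0,"rx":0,"ry":0,"rz":0,"hand":1},{"dx":0,"dy":0,"dz":0,"rx":0,"ry":0,"rz":0,"hand":1}]'|grep -E 'pos|force'
python3 - <<'E'
from h import *
st()
E
```

```text
position: [0.5074, 0.1497, 0.092]
force: [7.8, -6.3, -2.6]
position: [0.5056, 0.1498, 0.092]
force: [10.1, -5.8, 0.1]
position: [0.5055, 0.1498, 0.092]
force: [6.3, -5.9, 0.6]
{'clock': 13.1, 'qpos': [-0.2279, 0.5701, -0.5052, 2.3838, 1.9566, 0.6768, -0.9726], 'position': [0.5055, 0.1498, 0.092], 'tool_rot': [-3.14, 0.5991, 3.0742], 'force': [6.2981, -5.857, 0.6369], 'grip_width': 0.0228}
```

The force rose steadily from 3.4 N free drag to about 10 N over roughly 10 mm, so the drawer is on its stop. Releasing the handle.

```bash

python3 -m inch '[{"dx":0,"dy":0,"dz":0,"rx":0,"ry":0,"rz":0,"hand":-0.2},{"dx":0,"dy":0,"dz":0,"rx":0,"ry":0,"rz":0,"hand":-0.2},{"dx":0,"dy":0,"dz":0,"rx":0,"ry":0,"rz":0,"hand":-0.2},{"dx":0,"dy":0,"dz":0,"rx":0,"ry":0,"rz":0,"hand":-0.2}]'
python3 -m inch '[{"dx":-5,"dy":0,"dz":-8,"rx":0,"ry":0,"rz":0,"hand":-0.2},{"dx":-8,"dy":0,"dz":-12,"rx":0,"ry":0,"rz":0,"hand":-0.2},{"dx":-8,"dy":0,"dz":-12,"rx":0,"ry":0,"rz":0,"hand":-0.2},{"dx":-8,"dy":0,"dz":-12,"rx":0,"ry":0,"rz":0,"hand":-0.2},{"dx":-8,"dy":0,"dz":-12,"rx":0,"ry":0,"rz":0,"hand":-0.2},{"dx":-12,"dy":0,"dz":-18,"rx":0,"ry":0,"rz":0,"hand":-0.2},{"dx":-12,"dy":0,"dz":-18,"rx":0,"ry":0,"rz":0,"hand":-0.2}]'
python3 - <<'E'
from h import *
st(); snap("side","side4.png");_,d=snap("top","top4.png"); np.save("top4d.npy",d)
E
```

```text
clock: 13.5
position: [0.5045, 0.1508, 0.0914]
tool_rot: [-3.141, 0.596, 3.076]
force: [0.6, 0.7, -0.8]
grip_width: 0.051
clock: 14.2
position: [0.5032, 0.1508, 0.2024]
tool_rot: [-3.141, 0.596, 3.075]
force: [0.2, -0.6, -0.6]
grip_width: 0.0514
{'clock': 14.2, 'qpos': [-0.2642, 0.2769, -0.4327, 2.3194, 1.4163, 0.5009, -0.4218], 'position': [0.5032, 0.1508, 0.2024], 'tool_rot': [-3.1412, 0.5957, 3.0755], 'force': [0.1735, -0.6168, -0.619], 'grip_width': 0.0514}
```

View pics/side4.png

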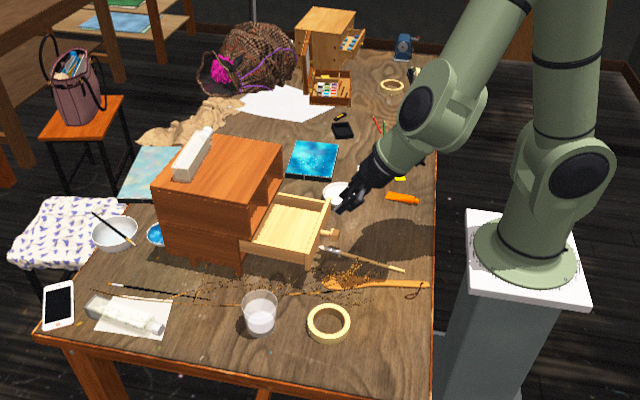

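View pics/top4.png

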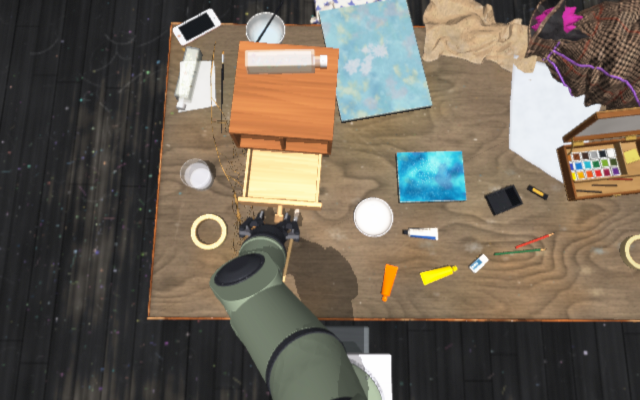

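The side view shows the drawer out, its front edge at about (320,225), with the handle free at (332,235) and the dish undisturbed at (335,193). The top view shows the tube still at (420,234).

```bash
python3 - <<'E'
from h import *
go([.484,-.250,.16],[np.pi,0,1.52])
d=np.load("top4d.npy");P=pts("top",d)
# drawer front wall top z~.133
m=(abs(P[...,2]-.133)<.006)&(P[...,0]>.5)&(P[...,0]<.66)&(P[...,1]>.03)&(P[...,1]<.25)
q=P[m]; print(m.sum()); r=cv2.minAreaRect(q[:,:2].astype(np.float32)); print(r,cv2.boxPoints(r).round(3).tolist())
fl=(abs(P[...,2]-.085)<.006)&(P[...,0]>.5)&(P[...,0]<.70)&(P[...,1]>.03)&(P[...,1]<.25)
q=P[fl]; r=cv2.minAreaRect(q[:,:2].astype(np.float32)); print(len(q),r,cv2.boxPoints(r).round(3).tolist(),np.median(q[:,2]))
print(bot.tip_of("top","drawer_handle"),bot.tip_of("top","drawer_in"))
E
```

```text
rotvec [0.4657 0.4714 1.5037] shift in now-frame [  19.3 -401.7   39.9] in final frame [-4.017e+02  2.000e-01  4.430e+01]
387
((0.5899214148521423, 0.13804484903812408), (0.2122190296649933, 0.10360227525234222), 82.72193908691406) [[0.5249999761581421, 0.039000000804662704], [0.628000020980835, 0.026000000536441803], [0.6549999713897705, 0.2370000034570694], [0.5519999861717224, 0.25]]
3187 ((0.6216626167297363, 0.14180469512939453), (0.20573921501636505, 0.15967437624931335), 87.83367156982422) [[0.5379999876022339, 0.041999999433755875], [0.6980000138282776, 0.035999998450279236], [0.7049999833106995, 0.24199999868869781], [0.5460000038146973, 0.24799999594688416]] 0.08550305655659907
[{'centre': [216.6, 277.2], 'score': 0.89}] [{'centre': [181.3, 281.5], 'score': 0.83}]
```

```bash
python3 -m inch '[{"dx":0,"dy":0,"dz":0,"rx":0.0388,"ry":0.0393,"rz":0.1253,"hand":-0.6},{"dx":0,"dy":0,"dz":0,"rx":0.0388,"ry":0.0393,"rz":0.1253,"hand":-0.6},{"dx":0,"dy":0,"dz":0,"rx":0.0388,"ry":0.0393,"rz":0.1253,"hand":-0.6},{"dx":0,"dy":0,"dz":0,"rx":0.0388,"ry":0.0393,"rz":0.1253,"hand":-0.6},{"dx":0,"dy":0,"dz":0,"rx":0.0388,"ry":0.0393,"rz":0.1253,"hand":-0.6},{"dx":0,"dy":0,"dz":0,"rx":0.0388,"ry":0.0393,"rz":0.1253,"hand":-0.6},{"dx":0,"dy":0,"dz":0,"rx":0.0388,"ry":0.0393,"rz":0.1253,"hand":-0.6},{"dx":0,"dy":0,"dz":0,"rx":0.0388,"ry":0.0393,"rz":0.1253,"hand":-0.6},{"dx":0,"dy":0,"dz":0,"rx":0.0388,"ry":0.0393,"rz":0.1253,"hand":-0.6},{"dx":0,"dy":0,"dz":0,"rx":0.0388,"ry":0.0393,"rz":0.1253,"hand":-0.6}]'
python3 - <<'E'
from h import *
st();go([.484,-.250,.16],[np.pi,0,1.52])
E
```

```text
clock: 15.4
position: [0.503, 0.1503, 0.2004]
tool_rot: [3.082, 0.087, 1.763]
force: [-0.6, -0.1, 0.4]
grip_width: 0.0685
{'clock': 15.4, 'qpos': [-0.1289, 0.4077, -0.4367, 1.9192, 0.3625, 0.8546, -0.5765], 'position': [0.503, 0.1503, 0.2004], 'tool_rot': [3.0818, 0.0874, 1.7632], 'force': [-0.5725, -0.1159, 0.3925], 'grip_width': 0.0685}
rotvec [0.0701 0.0797 0.2456] shift in now-frame [-384.3  -99.5   68.4] in final frame [-400.8    1.3   40.4]
```

```bash
python3 -m inch '[{"dx":0,"dy":0,"dz":0,"rx":0.035,"ry":0.04,"rz":0.123,"hand":-0.6},{"dx":0,"dy":0,"dz":0,"rx":0.035,"ry":0.04,"rz":0.123,"hand":-0.6},{"dx":-40,"dy":0,"dz":0,"rx":0,"ry":0,"rz":0,"hand":-0.6},{"dx":-50,"dy":0,"dz":0,"rx":0,"ry":0,"rz":0,"hand":-0.6},{"dx":-50,"dy":0,"dz":0,"rx":0,"ry":0,"rz":0,"hand":-0.6},{"dx":-50,"dy":0,"dz":0,"rx":0,"ry":0,"rz":0,"hand":-0.6},{"dx":-50,"dy":0,"dz":0,"rx":0,"ry":0,"rz":0,"hand":-0.6},{"dx":-50,"dy":0,"dz":0,"rx":0,"ry":0,"rz":0,"hand":-0.6},{"dx":-50,"dy":0,"dz":0,"rx":0,"ry":0,"rz":0,"hand":-0.6},{"dx":-50,"dy":0,"dz":0,"rx":0,"ry":0,"rz":0,"hand":-0.6}]'
python3 - <<'E'
from h import *
st();go([.484,-.250,.12],[np.pi,0,1.52]); snap("wrist","wrist5.png"); _,d=snap("top","top5.png"); np.save("top5d.npy",d)
P=pts("top",d)
for t in ("drawer_handle","drawer_in"):
    for q in bot.tip_of("top",t)[:2]:
        a,b=map(int,np.round(q["centre"])); print(t,q,P[a,b].round(4))
h=P[195:230,265:295].reshape(-1,3); h=h[(h[:,2]>.107)&(h[:,2]<.121)&(h[:,0]<.527)]
print("handle",len(h),np.median(h,0),h.min(0),h.max(0))
c,f=cal("top"); v,u=np.mgrid[0:400,0:640]
rr=rotm(c["orientation"])
for r_,c_,z in ((181.3,281.5,.085),):
    ray=rr@np.array([(c_-c["cx"])/f,(r_-c["cy"])/f,1]); o=np.array(c["origin"]); print(o+ray*(z-o[2])/ray[2])
E
```

```text
clock: 16.4
position: [0.4842, -0.2411, 0.2001]
tool_rot: [3.141, -0.0, 1.524]
force: [1.7, 0.6, -0.1]
grip_width: 0.0683
{'clock': 16.4, 'qpos': [0.5935, 0.4406, -0.3212, 1.8434, 0.1743, 0.8846, 0.1436], 'position': [0.4842, -0.2411, 0.2001], 'tool_rot': [3.1411, -0.0003, 1.5244], 'force': [1.715, 0.5822, -0.1052], 'grip_width': 0.0683}
rotvec [ 0.0005 -0.0003  0.0044] shift in now-frame [-8.9  0.2 80.1] in final frame [-8.9  0.2 80.1]
drawer_handle {'centre': [183.1, 281.9], 'score': 0.59} [0.6111 0.1448 0.0827]
drawer_handle {'centre': [218.0, 280.3], 'score': 0.58} [0.5083 0.1454 0.1152]
drawer_in {'centre': [182.6, 281.6], 'score': 0.97} [0.6111 0.1448 0.0827]
handle 86 [0.50945576 0.15040472 0.11459418] [0.49753443 0.13757094 0.10819968] [0.52544189 0.16165567 0.1202205 ]
[0.61539046 0.14609651 0.085     ]
```

View pics/wrist5.png

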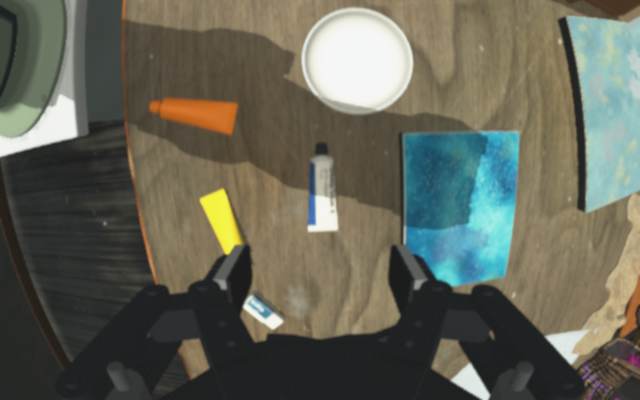

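View pics/top5.png

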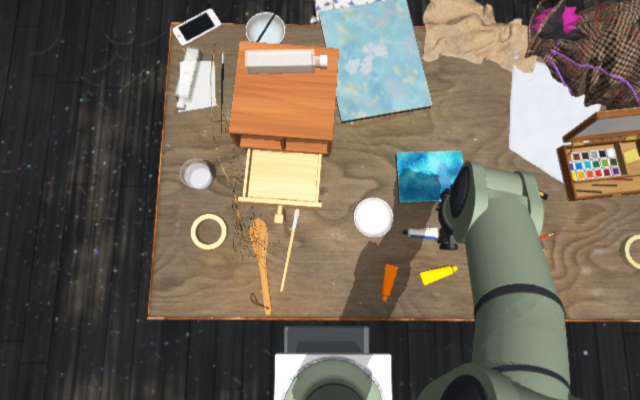

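The wrist view shows the tube at (323,195), cap up at (320,150), on the jaws' midline at column 320. The orange tube (195,115) and yellow tube (222,220) are well off the jaw line. The top view shows the drawer floor clear at (283,178).

```bash
python3 -m inch '[{"dx":-5,"dy":0,"dz":30,"rx":0,"ry":0,"rz":0.004,"hand":-0.5},{"dx":-4,"dy":0,"dz":30,"rx":0,"ry":0,"rz":0,"hand":-0.5},{"dx":0,"dy":0,"dz":30,"rx":0,"ry":0,"rz":0,"hand":-0.5},{"dx":0,"dy":0,"dz":30,"rx":0,"ry":0,"rz":0,"hand":-0.5},{"dx":0,"dy":0,"dz":30,"rx":0,"ry":0,"rz":0,"hand":-0.5},{"dx":0,"dy":0,"dz":0,"rx":0,"ry":0,"rz":0,"hand":-0.5}]'
python3 - <<'E'
from h import *
st();go([.484,-.250,.006]); snap("wrist","wrist6.png")
E
```

```text
clock: 17.2
position: [0.4838, -0.2454, 0.0479]
tool_rot: [-3.139, -0.003, 1.523]
force: [-0.5, -0.8, 0.5]
grip_width: 0.0639
{'clock': 17.2, 'qpos': [0.5424, 0.6703, -0.2492, 1.934, 0.2814, 0.5742, 0.0594], 'position': [0.4838, -0.2454, 0.0479], 'tool_rot': [-3.1389, -0.0033, 1.5232], 'force': [-0.5141, -0.7841, 0.4509], 'grip_width': 0.0639}
rotvec [0. 0. 0.] shift in now-frame [-4.7  0.6 41.9] in final frame [-4.7  0.6 41.9]
```

View pics/wrist6.png

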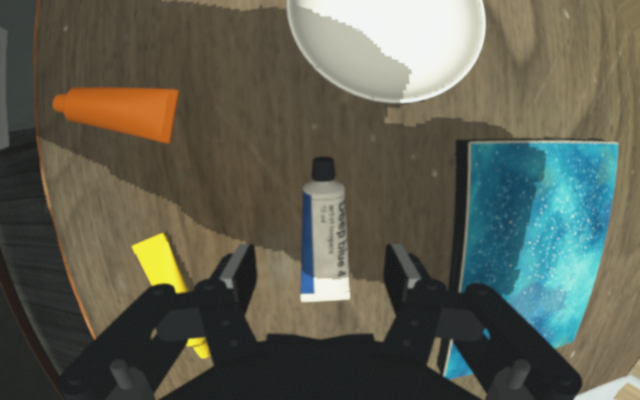

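The tube is at (325,240), centred between the pads. The yellow tube at (175,300) is lower and outside the jaw span: its nearest edge is at x≈0.401 and the finger back at x≈0.437.

```bash
python3 -m inch '[{"dx":-2,"dy":0,"dz":14,"rx":0,"ry":0,"rz":0,"hand":-0.4},{"dx":-3,"dy":0,"dz":14,"rx":0,"ry":0,"rz":0,"hand":-0.4},{"dx":0,"dy":0,"dz":13,"rx":0,"ry":0,"rz":0,"hand":-0.3},{"dx":0,"dy":0,"dz":0,"rx":0,"ry":0,"rz":0,"hand":0},{"dx":0,"dy":0,"dz":0,"rx":0,"ry":0,"rz":0,"hand":0.5},{"dx":0,"dy":0,"dz":0,"rx":0,"ry":0,"rz":0,"hand":0.5},{"dx":0,"dy":0,"dz":0,"rx":0,"ry":0,"rz":0,"hand":0.5},{"dx":0,"dy":0,"dz":0,"rx":0,"ry":0,"rz":0,"hand":0.5}]' 20
python3 - <<'E'
from h import *
st()
E
```

```text
clock: 18.05
position: [0.4858, -0.2529, 0.0108]
tool_rot: [3.137, -0.0, 1.521]
force: [-0.1, -0.1, 0.7]
grip_width: 0.0265
{'clock': 18.05, 'qpos': [0.5324, 0.7364, -0.2207, 1.9343, 0.3084, 0.4992, 0.0456], 'position': [0.4858, -0.2529, 0.0108], 'tool_rot': [3.1374, -0.0005, 1.5209], 'force': [-0.0729, -0.0681, 0.7191], 'grip_width': 0.0265}
```

```bash
python3 -m inch '[{"dx":0,"dy":0,"dz":0,"rx":0,"ry":0,"rz":0,"hand":1},{"dx":0,"dy":0,"dz":0,"rx":0,"ry":0,"rz":0,"hand":1},{"dx":0,"dy":0,"dz":0,"rx":0,"ry":0,"rz":0,"hand":1}]' 25
python3 -m inch '[{"dx":0,"dy":0,"dz":-20,"rx":0,"ry":0,"rz":0,"hand":1},{"dx":0,"dy":0,"dz":-40,"rx":0,"ry":0,"rz":0,"hand":1},{"dx":0,"dy":0,"dz":-40,"rx":0,"ry":0,"rz":0,"hand":1},{"dx":0,"dy":0,"dz":-40,"rx":0,"ry":0,"rz":0,"hand":1},{"dx":0,"dy":0,"dz":-40,"rx":0,"ry":0,"rz":0,"hand":1},{"dx":0,"dy":0,"dz":-20,"rx":0,"ry":0,"rz":0,"hand":1},{"dx":0,"dy":0,"dz":0,"rx":0,"ry":0,"rz":0,"hand":1}]'
python3 - <<'E'
from h import *
st(); snap("wrist","wrist7.png")
go([.60,.14,.22],[np.pi,0,np.pi/2-.067])
E
```

```text
clock: 18.35
position: [0.4857, -0.2529, 0.0105]
tool_rot: [3.138, -0.001, 1.521]
force: [0.9, -0.2, 1.3]
grip_width: 0.0263
clock: 19.05
position: [0.486, -0.2535, 0.2134]
tool_rot: [3.134, 0.001, 1.521]
force: [1.3, 1.2, 0.5]
grip_width: 0.0262
{'clock': 19.05, 'qpos': [0.6194, 0.432, -0.329, 1.8177, 0.1708, 0.9115, 0.1644], 'position': [0.486, -0.2535, 0.2134], 'tool_rot': [3.1337, 0.0012, 1.5206], 'force': [1.2979, 1.2144, 0.4921], 'grip_width': 0.0262}
rotvec [0.0056 0.0003 0.0168] shift in now-frame [398.5  94.9  -8.1] in final frame [400.   88.2  -8.5]
```

View pics/wrist7.png

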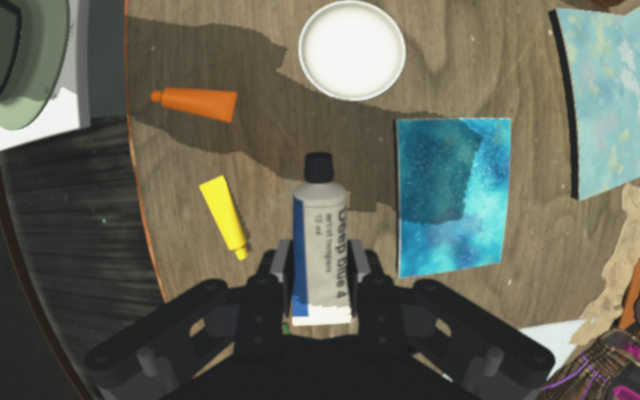

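The tube is held square, near its middle, at (320,250), cap up. Carrying it to above the drawer.

```bash
python3 -m inch '[{"dx":20,"dy":5,"dz":0,"rx":0,"ry":0,"rz":0.004,"hand":1},{"dx":40,"dy":10,"dz":0,"rx":0.005,"ry":0,"rz":0.004,"hand":1},{"dx":40,"dy":10,"dz":0,"rx":0,"ry":0,"rz":0.004,"hand":1},{"dx":40,"dy":10,"dz":0,"rx":0,"ry":0,"rz":0.004,"hand":1},{"dx":40,"dy":10,"dz":0,"rx":0,"ry":0,"rz":0,"hand":1},{"dx":40,"dy":10,"dz":0,"rx":0,"ry":0,"rz":0,"hand":1},{"dx":40,"dy":10,"dz":0,"rx":0,"ry":0,"rz":0,"hand":1},{"dx":40,"dy":10,"dz":0,"rx":0,"ry":0,"rz":0,"hand":1},{"dx":40,"dy":10,"dz":0,"rx":0,"ry":0,"rz":0,"hand":1},{"dx":40,"dy":10,"dz":0,"rx":0,"ry":0,"rz":0,"hand":1}]'
python3 - <<'E'
from h import *
st(); go([.612,.141,.15],[np.pi,0,np.pi/2-.067])
E
```

```text
clock: 20.1
position: [0.6032, 0.1219, 0.2092]
tool_rot: [-3.138, -0.0, 1.505]
force: [0.9, 0.0, 0.9]
grip_width: 0.0261
{'clock': 20.1, 'qpos': [-0.0362, 0.5529, -0.3814, 1.6325, 0.232, 1.0043, -0.5575], 'position': [0.6032, 0.1219, 0.2092], 'tool_rot': [-3.1383, -0.0001, 1.5051], 'force': [0.8927, 0.0085, 0.9413], 'grip_width': 0.0261}
rotvec [-0.0033 -0.0001  0.0013] shift in now-frame [19.6  7.7 59.1] in final frame [19.6  7.5 59.2]
```

```bash
python3 -m inch '[{"dx":10,"dy":4,"dz":0,"rx":-0.003,"ry":0,"rz":0.001,"hand":1},{"dx":10,"dy":4,"dz":10,"rx":0,"ry":0,"rz":0,"hand":1},{"dx":0,"dy":0,"dz":20,"rx":0,"ry":0,"rz":0,"hand":1},{"dx":0,"dy":0,"dz":15,"rx":0,"ry":0,"rz":0,"hand":1},{"dx":0,"dy":0,"dz":0,"rx":0,"ry":0,"rz":0,"hand":1},{"dx":0,"dy":0,"dz":0,"rx":0,"ry":0,"rz":0,"hand":1}]'
python3 - <<'E'
from h import *
st(); go([.612,.141,.097],[np.pi,0,np.pi/2-.067]); snap("wrist","wrist8.png"); snap("side","side8.png")
E
```

```text
clock: 20.7
position: [0.6127, 0.1391, 0.1654]
tool_rot: [3.141, -0.0, 1.503]
force: [-1.2, 0.3, -0.1]
grip_width: 0.0263
{'clock': 20.7, 'qpos': [-0.0731, 0.6189, -0.3668, 1.639, 0.2623, 0.9316, -0.6027], 'position': [0.6127, 0.1391, 0.1654], 'tool_rot': [3.1407, -0.0003, 1.5031], 'force': [-1.1908, 0.3427, -0.149], 'grip_width': 0.0263}
rotvec [ 0.0009 -0.0003 -0.0007] shift in now-frame [ 1.8 -0.9 68.4] in final frame [ 1.9 -0.9 68.4]
```

View pics/wrist8.png

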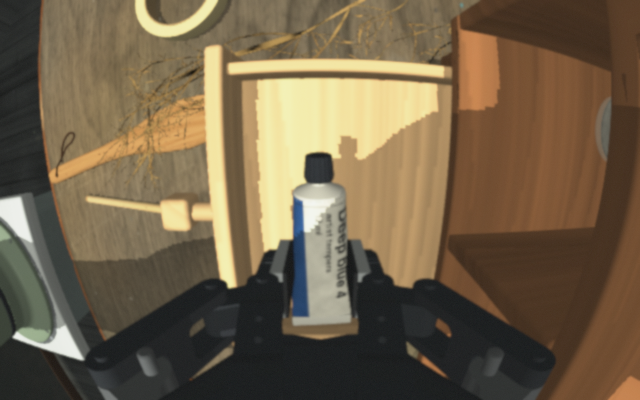

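View pics/side8.png

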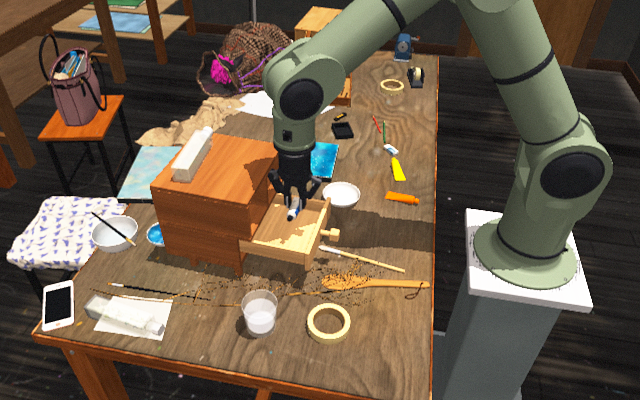

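The tube is at (320,240) between the drawer's front wall (column ~235) and the overhang edge (column ~445). The side view shows it above the open drawer. Lowering it.

```bash
python3 -m inch '[{"dx":1,"dy":-2,"dz":15,"rx":0,"ry":0,"rz":0,"hand":1},{"dx":1,"dy":-2,"dz":15,"rx":0,"ry":0,"rz":0,"hand":1},{"dx":0,"dy":0,"dz":15,"rx":0,"ry":0,"rz":0,"hand":1},{"dx":0,"dy":0,"dz":10,"rx":0,"ry":0,"rz":0,"hand":1},{"dx":0,"dy":0,"dz":6,"rx":0,"ry":0,"rz":0,"hand":1},{"dx":0,"dy":0,"dz":0,"rx":0,"ry":0,"rz":0,"hand":1}]'
python3 - <<'E'
from h import *
st(); go([.608,.141,.097])
E
```

```text
clock: 21.4
position: [0.6089, 0.142, 0.1041]
tool_rot: [3.141, -0.0, 1.504]
force: [-0.2, 0.0, -0.5]
grip_width: 0.0266
{'clock': 21.4, 'qpos': [-0.0941, 0.6909, -0.3442, 1.688, 0.3001, 0.8142, -0.6396], 'position': [0.6089, 0.142, 0.1041], 'tool_rot': [3.1408, -0.0005, 1.5039], 'force': [-0.2207, 0.0035, -0.4779], 'grip_width': 0.0266}
rotvec [0. 0. 0.] shift in now-frame [-1.1 -0.8  7.1] in final frame [-1.1 -0.8  7.1]
```

```bash
python3 -m inch '[{"dx":0,"dy":0,"dz":3,"rx":0,"ry":0,"rz":0,"hand":1},{"dx":0,"dy":0,"dz":3,"rx":0,"ry":0,"rz":0,"hand":1},{"dx":0,"dy":0,"dz":0,"rx":0,"ry":0,"rz":0,"hand":1}]'
python3 -m inch '[{"dx":0,"dy":0,"dz":1,"rx":0,"ry":0,"rz":0,"hand":1},{"dx":0,"dy":0,"dz":0,"rx":0,"ry":0,"rz":0,"hand":1}]'
```

```text
clock: 21.7
position: [0.6091, 0.1421, 0.0986]
tool_rot: [3.14, -0.001, 1.504]
force: [0.2, -0.0, -0.3]
grip_width: 0.0265
clock: 21.9
position: [0.6091, 0.1422, 0.0978]
tool_rot: [3.14, -0.001, 1.504]
force: [0.3, -0.2, -0.1]
grip_width: 0.0268
```

```bash
python3 -m inch '[{"dx":0,"dy":0,"dz":1,"rx":0,"ry":0,"rz":0,"hand":1},{"dx":0,"dy":0,"dz":0,"rx":0,"ry":0,"rz":0,"hand":1}]'
python3 -m inch '[{"dx":0,"dy":0,"dz":1,"rx":0,"ry":0,"rz":0,"hand":1},{"dx":0,"dy":0,"dz":0,"rx":0,"ry":0,"rz":0,"hand":1}]'
```

```text
clock: 22.1
position: [0.609, 0.1422, 0.0966]
tool_rot: [3.14, -0.001, 1.504]
force: [0.5, 0.2, -0.0]
grip_width: 0.0264
clock: 22.3
position: [0.609, 0.1421, 0.0956]
tool_rot: [3.14, -0.001, 1.504]
force: [0.5, -0.2, -0.0]
grip_width: 0.026
```

```bash
python3 -m inch '[{"dx":0,"dy":0,"dz":0.8,"rx":0,"ry":0,"rz":0,"hand":1},{"dx":0,"dy":0,"dz":0,"rx":0,"ry":0,"rz":0,"hand":1}]'
python3 -m inch '[{"dx":0,"dy":0,"dz":0,"rx":0,"ry":0,"rz":0,"hand":0.3},{"dx":0,"dy":0,"dz":0,"rx":0,"ry":0,"rz":0,"hand":0.2},{"dx":0,"dy":0,"dz":0,"rx":0,"ry":0,"rz":0,"hand":0.1},{"dx":0,"dy":0,"dz":0,"rx":0,"ry":0,"rz":0,"hand":0},{"dx":0,"dy":0,"dz":0,"rx":0,"ry":0,"rz":0,"hand":-0.1},{"dx":0,"dy":0,"dz":0,"rx":0,"ry":0,"rz":0,"hand":-0.15},{"dx":0,"dy":0,"dz":0,"rx":0,"ry":0,"rz":0,"hand":-0.15}]'
python3 - <<'E'
from h import *
st(); snap("wrist","wrist9.png")
E
```

```text
clock: 22.5
position: [0.6095, 0.1422, 0.0954]
tool_rot: [3.139, -0.001, 1.504]
force: [0.6, -0.8, 5.0]
grip_width: 0.0263
clock: 23.2
position: [0.609, 0.1421, 0.0949]
tool_rot: [3.14, -0.001, 1.504]
force: [0.3, -0.0, -0.4]
grip_width: 0.0493
{'clock': 23.2, 'qpos': [-0.097, 0.7031, -0.34, 1.6928, 0.3063, 0.7967, -0.6447], 'position': [0.609, 0.1421, 0.0949], 'tool_rot': [3.1401, -0.0008, 1.5039], 'force': [0.3113, -0.0428, -0.3974], 'grip_width': 0.0493}
```

View pics/wrist9.png

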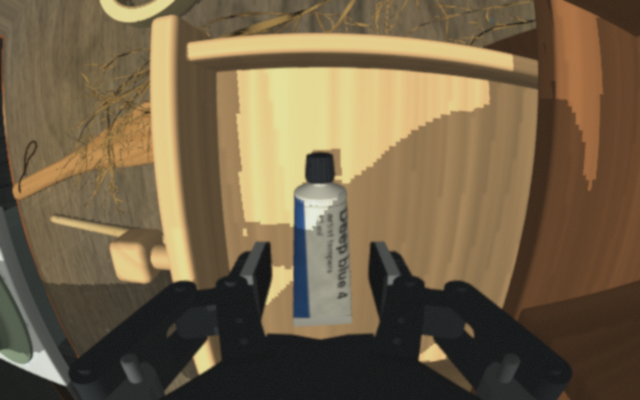

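The tube lies free on the drawer floor at (322,250), with both pads clear of it. Contact was felt at 5 N. Withdrawing straight up.

```bash
python3 -m inch '[{"dx":0,"dy":0,"dz":-6,"rx":0,"ry":0,"rz":0,"hand":-0.15},{"dx":0,"dy":0,"dz":-12,"rx":0,"ry":0,"rz":0,"hand":-0.15},{"dx":0,"dy":0,"dz":-20,"rx":0,"ry":0,"rz":0,"hand":-0.15},{"dx":0,"dy":0,"dz":-25,"rx":0,"ry":0,"rz":0,"hand":-0.15},{"dx":0,"dy":0,"dz":-30,"rx":0,"ry":0,"rz":0,"hand":-0.15},{"dx":0,"dy":0,"dz":-30,"rx":0,"ry":0,"rz":0,"hand":-0.15},{"dx":0,"dy":0,"dz":-20,"rx":0,"ry":0,"rz":0,"hand":-0.15},{"dx":-20,"dy":-20,"dz":0,"rx":0,"ry":0,"rz":0,"hand":-0.15},{"dx":-30,"dy":-25,"dz":0,"rx":0,"ry":0,"rz":0,"hand":-0.15},{"dx":-40,"dy":-25,"dz":0,"rx":0,"ry":0,"rz":0,"hand":-0.15}]'
python3 -m inch '[{"dx":-40,"dy":-10,"dz":0,"rx":0,"ry":0,"rz":0,"hand":-0.15},{"dx":-40,"dy":-10,"dz":0,"rx":0,"ry":0,"rz":0,"hand":-0.15},{"dx":-40,"dy":0,"dz":0,"rx":0,"ry":0,"rz":0,"hand":-0.15},{"dx":-40,"dy":0,"dz":0,"rx":0,"ry":0,"rz":0,"hand":-0.15},{"dx":-40,"dy":0,"dz":0,"rx":0,"ry":0,"rz":0,"hand":-0.15},{"dx":-20,"dy":0,"dz":0,"rx":0,"ry":0,"rz":0,"hand":-0.15},{"dx":0,"dy":0,"dz":0,"rx":0,"ry":0,"rz":0,"hand":-0.15},{"dx":0,"dy":0,"dz":0,"rx":0,"ry":0,"rz":0,"hand":-0.15}]'
python3 - <<'E'
from h import *
st(); _,d=snap("top","top10.png"); P=pts("top",d); snap("side","side10.png")
h=P[195:230,265:295].reshape(-1,3); h=h[(h[:,2]>.107)&(h[:,2]<.121)&(h[:,0]<.527)]
print("handle",len(h),np.median(h,0),h.min(0))
P0=pts("top",np.load("top5d.npy")); 
for k in (P0,P):
    w=k[:,262:300]; e=w[(w[...,2]>.128)&(w[...,2]<.14)&(w[...,0]<.6)]; print("front wall x",len(e),np.median(e[:,0]))
for t in ("tape_roll","rinse_glass","white_dish"): print(t,bot.tip_of("top",t)[:1])
E
```

```text
clock: 24.25
position: [0.532, 0.0574, 0.2387]
tool_rot: [3.139, -0.001, 1.506]
force: [0.4, -1.5, -0.2]
grip_width: 0.049
clock: 25.05
position: [0.4984, -0.1611, 0.2382]
tool_rot: [3.139, -0.001, 1.503]
force: [-0.2, 0.4, 0.2]
grip_width: 0.0493
{'clock': 25.05, 'qpos': [0.4576, 0.367, -0.3326, 1.8466, 0.1434, 0.949, -0.0053], 'position': [0.4984, -0.1611, 0.2382], 'tool_rot': [3.1392, -0.0008, 1.5035], 'force': [-0.23, 0.3562, 0.2227], 'grip_width': 0.0493}
handle 86 [0.50861672 0.15055967 0.11494668] [0.49776039 0.13784161 0.10824726]
front wall x 170 0.5503838538875753
front wall x 172 0.5504772507434171
tape_roll []
rinse_glass [{'centre': [181.8, 203.1], 'score': 0.9}]
white_dish [{'centre': [213.7, 369.8], 'score': 0.63}]
```

View pics/top10.png

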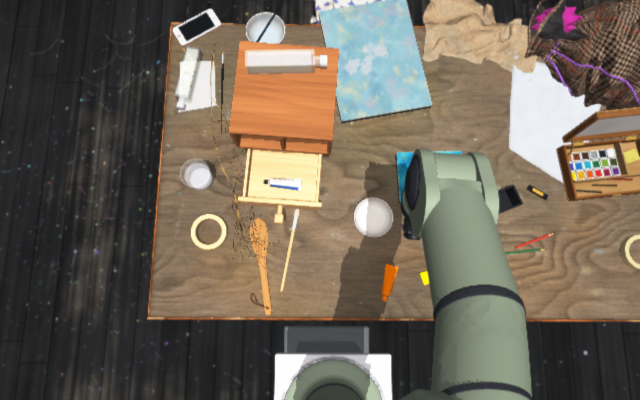

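View pics/side10.png

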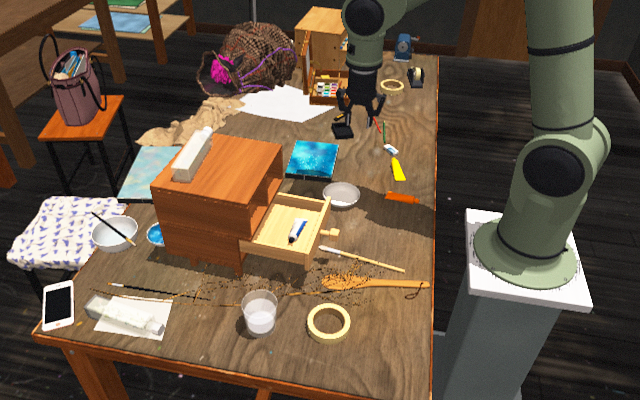

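```bash
python3 - <<'E'
from h import *
st(); print(bot.job_done())
E
```

```text
{'clock': 25.3, 'qpos': [0.456, 0.3677, -0.3325, 1.847, 0.1437, 0.9485, -0.0052], 'position': [0.4985, -0.1604, 0.2377], 'tool_rot': [3.1398, -0.0008, 1.5053], 'force': [-0.3358, -0.4424, 0.0581], 'grip_width': 0.0488}
the job is handed in; nothing more can be done
None
```

The drawer is out at its stop with the paint tube lying in it, and the job was handed in at 25.3 s with the gripper clear of everything.

- **Drawer:** I gripped the handle with the gripper leaned about 40° and pulled. The pull rose from about 3.4 N of free drag to about 10 N over roughly 10 mm, which I took as bearing on the stop, well short of forcing it. After I let go, the drawer came back several millimetres. It sat in the same place before and after the tube went in (front wall at x = 0.550 m both times).
- **Paint tube:** I picked up the white and blue "Deep blue" tube and set it flat on the drawer floor. Contact was felt at about 5 N. The last pictures show it lying inside the open drawer.
- **Bystanders:** The glass, dish and tape look unmoved in the last pictures, and the yellow and orange tubes were left alone. The network did not find the tape in the final top picture, but it is plainly visible in its old place.

**Disagreement in the checks:** from the cameras and arm positions, the drawer came back about 8–9 mm on release. I had expected about 4 mm from the force reading. The press on the stop may therefore have been nearer 14 mm than 10 mm, or the handle slipped slightly in the grip. Either is well under the 25 mm limit.

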